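# Blow off the spring-jaw jig, then hold its jaw open at the mark

### The arm

A 6-joint arm with a two-finger parallel gripper is mounted at the origin on the work surface. World frame = base frame: x ahead of the robot, y to its left, z up, the work surface at z = 0. Lengths are in mm, angles in rad, forces in N, time in s.
With the tool pointing down it reaches from about 350 to 975 mm from the base axis. Payload 7.1 kg.
Tool frame: the origin (TCP) lies at the very end of the fingers, on their centre line; the grasp point (between the pads) lies 19 mm behind it; x points along the fingers, z is the direction in which the jaws open and shut, and the axes are right-handed (so a half turn about x gives the same grasp; the last joint's range is limited). The gripper opens to 88 mm and grips with 3 to 60 N. Pads are 20 mm wide; open, the fingers measure 115 mm over their backs; the gripper's body (75 mm by 178 mm) begins 61 mm behind the grasp point.
Start: joints at [-1.273, 0.423, 1.63, -0, 1.089, -0.019], TCP at [194.722, -593.875, 222.675] pointing down, gripper open.
Joint ranges: [-3, 3], [-0.9, 2.11], [0.09, 2.58], [-1.31, 4.45], [0.11, 2.69], [-2.54, 2.54]. Speed limits (rad/s): [2.39, 2.39, 3.01, 3.14, 3.14, 3.14].

### API

Orientations are given as a rotation vector (axis times angle).
In Python, from workcell import * gives the robot as it stands.
- The arm moves only by the shell command python3 -m crank 'ROWS'. ROWS is JSON, a list of rows, each a list of 3 entries, a list of its own where there are three numbers: the shift along the tool's x, y, z in cm, then the turn, a rotation vector about the tool's x, y, z in degrees, then the finger opening in cm, from 0 to 8.78. In form: [[[dx, dy, dz], [rx, ry, rz], claw], ...]. A call has 1 to 5 rows; each row shifts and turns the commanded pose from where the row before left it, along the tool's axes as they then stand; what a row does not reach is not made up. A row lasts 1/8 s, in which the tool goes at most 62.5 mm and 10.7 degrees, less where a joint would pass 70% of its speed; a pose out of reach is approached as far as the arm can. A call with a gripper value outside its range is refused whole. The fingers move at their own pace and stop on an object; the grip force is fixed at half the most. Time passes only in rows, so rows that do not move let the fingers close. It gives the time, the measured TCP pose, the force and the opening at its end, in the units of the state.
- get_obs(): the state, without advancing time (a new reading comes with each control period).
- get_image(name): name is "scene" or "top"; returns a dict with "pixels" (480x640x3 uint8, red, green, blue), "mtx" (3x3 intrinsics, pixels), "view" (4x4, takes a point from world to camera coordinates). Camera axes: x right, y down, z forward; pixel columns grow to the right and rows downward; lengths in mm; the calibration is good to about 2 mm. A picture is of the moment at which its call begins. There is no depth.
- close_job(): hands the job in, once; it reports no verdict.
The state is a dict: "t": time; "qpos": joint angles; "qvel": joint speeds; "joint_torque": joint torques, N m; "ee_pos": TCP position; "orientation": TCP orientation; "ft_force": force on the tool from outside, world axes, zero at the start; "moment": the same for the moment, N m; "width": finger opening in mm.
Only numpy, scipy, OpenCV 4.12 (cv2) and the standard library are available. Lean on these libraries where they do the work, as an engineer would, in place of code of your own. Each camera call takes 0.05 s, during which the arm holds its last target.

### The job

Blow the chips off the clamping jig with the air gun lying in its cradle: squeeze its trigger all the way in and let it spring back. Then pull the jig's sprung jaw open by its bow handle until the jaw's pointer lines up with the index clip on the scale, and finish while still holding it there, so that the next blank can be laid in. Leave the glue bottle, the wooden blank, the screwdriver and the skateboard wheel where they are.

Things in the scene. Friction and masses are not known exactly. Their poses are not given: they have to be found in the camera images.
- jig: Jig screwed to the bench: wooden board 320 x 150 x 18 mm, aluminium rail along its own x, fixed wooden jaw at the +x end, steel scale bar with dark ticks on the +y side. Origin: centre of its underside. The moving jaw opens along own -x (roughly towards the robot; yaw within 0.4 rad). Nothing but the bow handle is higher than 75 mm above the bench.
- jaw (a joint): Travel of the moving jaw in m: 0 shut (as at the start), grows as it is pulled along the jig's -x, 0.11 at the end stop. A spring pulls it back if let go: about 5 N at 0, 15 N at 0.085 m.
- jaw_handle (a point): Middle of the moving jaw's steel bow handle: level round bar 14 mm thick along the jig's y, axis 95 mm above the bench, 70 mm free between its two end posts, 43 mm free below. The wooden jaw stands 65 to 90 mm from it (jig +x side), top at 75 mm. Pinch the bar from above, one finger on its +x and one on its -x side. Axes are the jig's.
- pointer (a point): Tip of the small dark steel pointer, 3 mm wide, that sticks out of the moving jaw towards the scale (jig +y), 39 mm above the bench; same place along the slide as the handle bar, 57 mm to its +y side. Moves with the jaw; axes are the jig's.
- index_mark: Aluminium index clip fixed on the scale bar: foot 14 x 22 mm with an upright blade 3 mm thick, 18 mm tall. Origin: under the clip, 28 mm above the bench, in the blade's plane; axes are the jig's. Lined up = pointer and this origin equal along the jig's x (within 6 mm). It lies 45 to 85 mm to the jig's -x from where the pointer starts; the pointer passes without touching.
- air_gun: Air gun on its side, fixed in a wooden cradle. Origin: on the bench below the grip's middle line. Own x: along the grip, butt to barrel; yaw within 0.3 rad. Black grip: y -14 to +14 mm, x -80 to +52 mm, mid-height 60 mm, 26 mm thick. Cradle blocks below it at x -78 to -54 mm and from +40 mm on; base plate 14 mm thick. Barrel across at x = 62 mm, nozzle to -y. Trigger on the -y side.
- trigger (a joint): Trigger angle in rad: 0 released, grows as it is squeezed towards the grip, 0.28 fully in (above 0.22 counts as in, below 0.06 as released). Sprung: about 3 N at the pad at first, 8 N fully in; returns by itself.
- trigger_pad (a point): Place to press, on the trigger's centre line: steel lever 80 mm long, 8 mm thick, 18 mm tall, mid-height 60 mm, pivoted at x 45, y -22 mm of the air gun's frame. There this point is at x -7, y -41 mm released and x -10, y -26 mm fully in. Across grip and trigger (+y face of the grip to the lever's outer face) it is 59 mm released, 44 mm fully in.
- glue_bottle: White glue bottle with black cap, 60 mm across, 170 mm tall, standing loose, origin at its underside. Bystander.
- blank: Loose wooden blank 110 x 42 x 35 mm lying on the bench, origin at the centre of its underside. Bystander.
- screwdriver: Loose screwdriver lying on the bench beyond the air gun. Bystander.
- wheel: Loose yellow skateboard wheel, 52 mm across, 34 mm tall, lying flat, origin at the centre of its underside. Bystander.

How it is judged (in metres and radians):
On the way, in this order (a step that is already met when the one before it is completed fails the run):
1. the air gun's trigger is squeezed all the way in (value of joint trigger above 0.22 rad), for 0.2 s.
2. the trigger is let go and has sprung back (value of joint trigger below 0.06 rad), for 0.2 s.
3. the jaw is pulled open by hand to the index clip and held (x of pointer in the frame of index_mark between -0.006 and 0.006 m and contact force between the fingers and jaw above 3 N), for 0.5 s.
At the end, for the whole second after the job is handed in: The fingers hold the jaw (more than 3 N of contact) still, with its pointer within 6 mm of the index clip along the slide, nothing loose touching the jaw; the trigger is released (below 0.06 rad) (all of step 3 and value of joint jaw above 0.035 m and velocity of joint jaw between -0.01 and 0.01 m/s and value of joint trigger below 0.06 rad and contact force between jaw and glue_bottle below 0.5 N and contact force between jaw and blank below 0.5 N and contact force between jaw and screwdriver below 0.5 N and contact force between jaw and wheel below 0.5 N); the arm keeps its last pose, push and grip.
It fails at once if the glue bottle is pushed away (more than 30 mm) or knocked over (distance of glue_bottle from where it was at the start of the episode above 0.03 m or angle between glue_bottle's own z axis and vertical above 0.5 rad).
It fails at once if the wooden blank is pushed away (more than 30 mm) or knocked over (distance of blank from where it was at the start of the episode above 0.03 m or angle between blank's own z axis and vertical above 0.5 rad).
It fails at once if the screwdriver is pushed away (more than 30 mm) (distance of screwdriver from where it was at the start of the episode above 0.03 m).
It fails at once if the wheel is pushed away (more than 30 mm) or knocked over (distance of wheel from where it was at the start of the episode above 0.03 m or angle between wheel's own z axis and vertical above 0.5 rad).
It also fails if it takes over 48 s, if anything falls off the work surface, if the arm or the gripper's body presses on something with over 40 N, if the wrist force passes 120 N, or if a joint passes its speed limit or range.

## Working session

There is one attempt and no reset: what is moved stays moved. The work goes in short steps, Python scripts to look and compute and a shell command to move; the robot and the scene stay as the last step left them, time stands still between calls to the robot, and variables do not carry over. Pictures are saved under pics/ and viewed, and the job is handed in when it is done.

```bash
mkdir -p pics; ls; python3 - <<'E'
from workcell import *
import cv2
o=get_obs();print(o)
for n in("scene","top"):
    d=get_image(n);cv2.imwrite(f"pics/{n}0.png",d["pixels"][:,:,::-1]);print(n,d["mtx"].tolist(),d["view"].tolist())
E
```

```text
pics
{'t': 0.0, 'qpos': array([-1.27298253e+00,  4.23829332e-01,  1.63067329e+00,  6.00855847e-06,
        1.08861504e+00, -1.89783088e-02]), 'qvel': array([ 0.00018975, -0.00037113, -0.00020829,  0.00064691,  0.00114281,
       -0.00092554]), 'joint_torque': array([ 2.59814617e-03, -5.44626904e+01, -2.73659885e+01,  6.45589200e-02,
        2.27106514e-02, -1.26944265e-04]), 'ee_pos': array([ 194.57650001, -593.3581722 ,  221.91545712]), 'orientation': array([ 0.97368053,  1.34382066, -0.9721512 ]), 'ft_force': array([-0.09300356, -0.22866978, -0.12713526]), 'moment': array([ 0.02072968,  0.01162411, -0.02151636]), 'width': 88.21854249649927}
scene [[585.7877801454605, 0.0, 331.4456088079082], [0.0, 585.7877801454605, 243.56629274068396], [0.0, 0.0, 1.0]] [[-0.2856342353436477, 0.9581669722814793, 0.01814212855735936, 140.95015653193246], [0.5243178699178834, 0.17209191547512057, -0.8339515237187813, -246.7287544462312], [-0.8021869201653833, -0.22869286359011295, -0.5515394086178528, 2249.260043688396], [0.0, 0.0, 0.0, 1.0]]
top [[558.8769129445838, 0.0, 318.698465367811], [0.0, 558.8769129445838, 235.02052409999325], [0.0, 0.0, 1.0]] [[-0.04410118998342781, -0.9990197203345752, 0.0038318957022604855, 32.169279278379875], [-0.9779558544069609, 0.042387081951511835, -0.2044643785963395, 594.394553425045], [0.20410152344653634, -0.012764547240823165, -0.9788665049231893, 1538.543829899195], [0.0, 0.0, 0.0, 1.0]]
```

View pics/scene0.png

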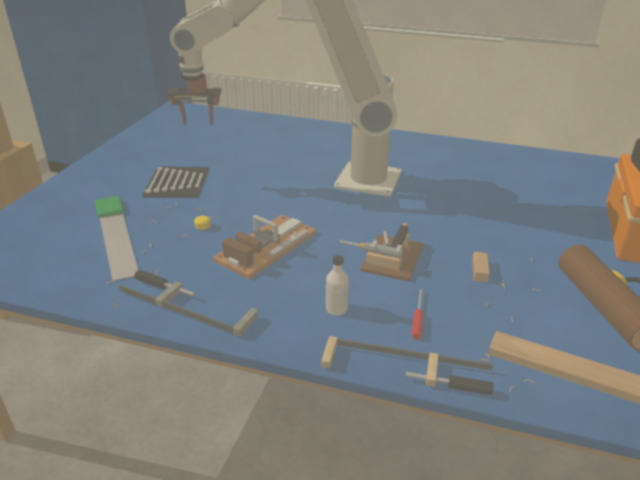

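View pics/top0.png

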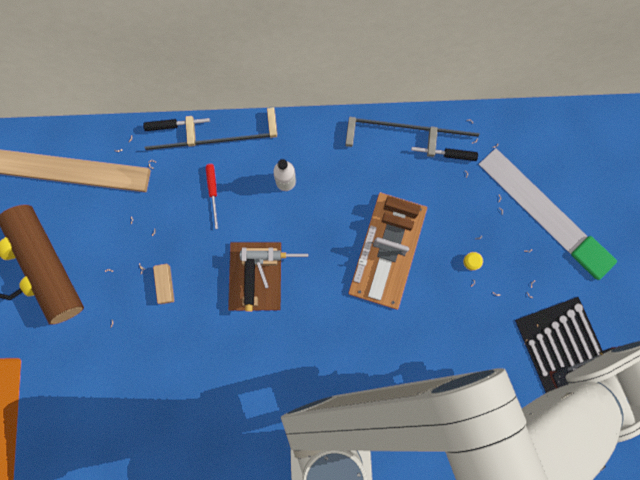

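```bash
python3 - <<'E'
import cv2
i=cv2.imread("pics/top0.png")
cv2.imwrite("pics/c1.png",cv2.resize(i[185:315,340:440],None,fx=6,fy=6,interpolation=cv2.INTER_CUBIC)[:,:,:][0:600+180][:780])
c=cv2.resize(i[225:325,215:325],None,fx=6,fy=6,interpolation=cv2.INTER_CUBIC);cv2.imwrite("pics/c2.png",c)
c=cv2.resize(i[185:310,340:440],None,fx=4.8,fy=4.8,interpolation=cv2.INTER_CUBIC);cv2.imwrite("pics/c1.png",c)
j=cv2.imread("pics/scene0.png")
c=cv2.resize(j[205:285,205:325],None,fx=6,fy=6,interpolation=cv2.INTER_CUBIC);cv2.imwrite("pics/c3.png",c)
E
```

```text
(no output)
```

View pics/c1.png

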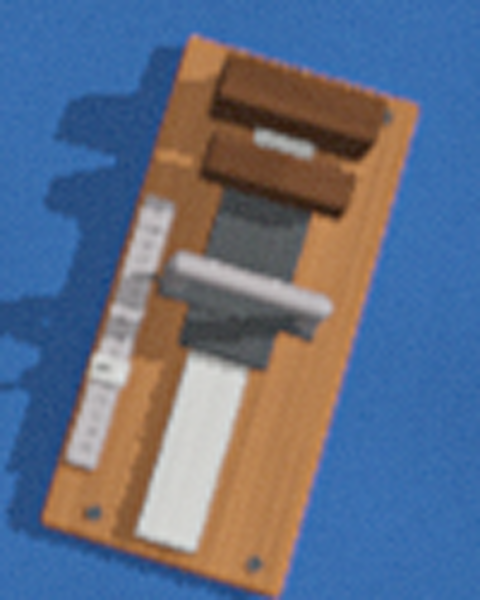

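View pics/c2.png

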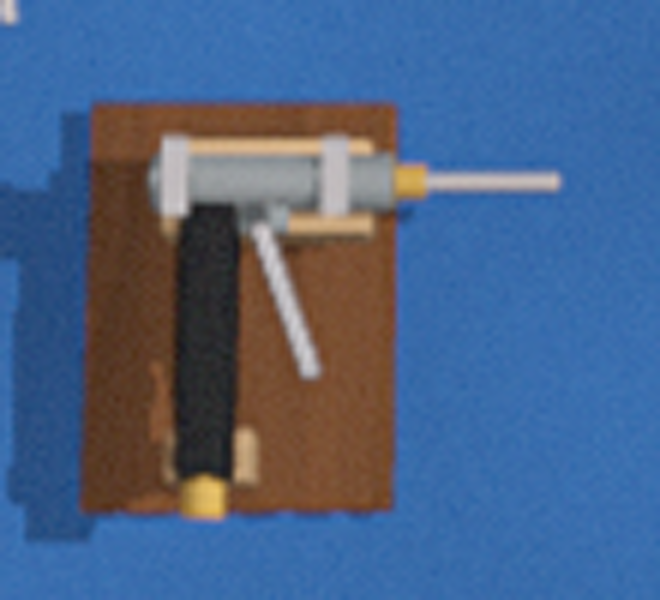

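View pics/c3.png

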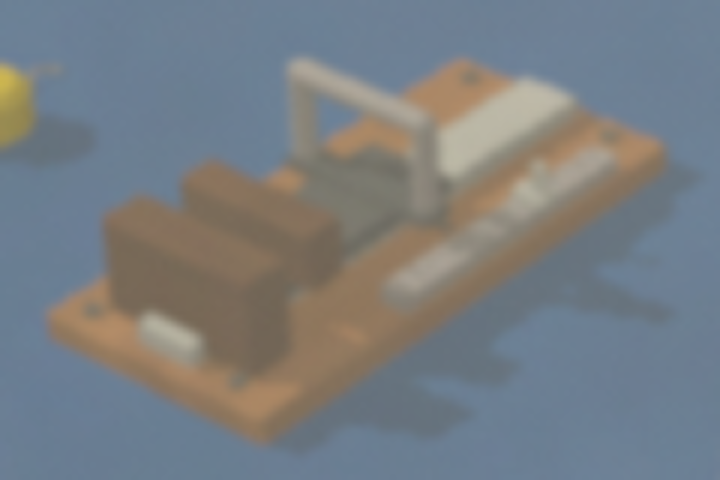

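```bash
cat > h.py <<'E'
import numpy as np,cv2
from scipy.optimize import least_squares
from scipy.spatial.transform import Rotation as R
from workcell import *
def cams():
    return {n:get_image(n) for n in("scene","top")}
def ray(d,uv,z):
    M,V=np.array(d["mtx"]),np.array(d["view"]);Rm,t=V[:3,:3],V[:3,3]
    c=-Rm.T@t; r=Rm.T@np.linalg.inv(M)@np.array([*uv,1.]); return c+r*(z-c[2])/r[2]
def proj(d,p):
    M,V=np.array(d["mtx"]),np.array(d["view"]);q=V[:3,:3]@np.asarray(p,float)+V[:3,3];q=M@q;return q[:2]/q[2]
def uc(p,s,off): return [(p[0]+.5)/s-.5+off[0],(p[1]+.5)/s-.5+off[1]]
def J2w(o,yaw,p):
    c,s=np.cos(yaw),np.sin(yaw);return np.array([o[0]+c*p[0]-s*p[1],o[1]+s*p[0]+c*p[1],p[2]])
E
python3 - <<'E'
from h import *
C=cams();T=C["top"];S=C["scene"]
a=lambda p:uc(p,4.8,(340,185)); b=lambda p:uc(p,6,(215,225)); c=lambda p:uc(p,6,(205,205))
img=[(195,36),(418,103),(280,596),(43,523)]
loc=[(160,75,18),(160,-75,18),(-160,-75,18),(-160,75,18)]
simg=[((48,320),(160,-75,18)),((262,440),(160,75,18)),((665,150),(-160,75,18)),((460,60),(-160,-75,18))]
def f(v):
    r=[proj(T,J2w(v[:2],v[2],l))-a(p) for p,l in zip(img,loc)]
    return np.concatenate(r)
def g(v): return np.concatenate([proj(S,J2w(v[:2],v[2],l))-c(p) for p,l in simg])
s=least_squares(f,[600,-150,0.2]);print("jig top",s.x,s.fun.round(1))
s2=least_squares(g,[600,-150,0.2]);print("jig scene",s2.x,s2.fun.round(1))
s3=least_squares(lambda v:np.r_[f(v),g(v)],[600,-150,0.2]);v=s3.x;print("both",v,s3.fun.round(1))
def inj(w): 
    d=w[:2]-v[:2];cc,ss=np.cos(v[2]),np.sin(v[2]);return [cc*d[0]+ss*d[1],-ss*d[0]+cc*d[1]]
for n,p,z in[("barL",(178,262),102),("barR",(325,308),102),("clip foot/blade z40",(108,365),40),("scale top end",(160,200),28),("scale bot",(80,466),28)]:
    w=ray(T,a(p),z);print(n,w.round(1),np.round(inj(w),1))
for n,p,z in[("barL scene",(430,122),100),("barR",(298,65),100),("clip blade top",(540,165),46),("pointer",(465,215),39)]:
    w=ray(S,c(p),z);print(n,w.round(1),np.round(inj(w),1))
for n,p,z in[("grip a",(208,240),73),("grip b",(204,470),73),("trig top",(262,228),69),("trig end",(312,376),69),("base tl",(93,103),14),("base tr",(396,104),14),("base br",(393,510),14),("base bl",(82,510),14),("barrel",(240,182),75),("nozz",(555,181),62)]:
    print(n,ray(T,b(p),z).round(1))
o=get_obs();print(R.from_rotvec(o["orientation"]).as_matrix().round(3))
E
```

```text
jig top [ 5.53326506e+02 -1.96960295e+02 -3.49984368e-01] [-0.9 -0.6  1.   0.1  0.3  0.5 -0.4 -0.1]
jig scene [ 5.62511482e+02 -1.93263529e+02 -3.41442678e-01] [-0.8  0.4  0.4 -1.3  0.8  0.3 -0.4  0.8]
both [ 5.55368762e+02 -1.96248196e+02 -3.46481086e-01] [-1.4 -1.2  0.5 -0.7  0.3 -0.2 -0.5 -0.6 -0.7 -1.2  0.2 -3.   0.7 -0.9
 -0.2 -0.4]
barL [ 567.9 -154.1  102. ] [-2.5 43.9]
barR [ 537.2 -237.3  102. ] [ -3.2 -44.8]
clip foot/blade z40 [ 519.1 -115.5   40. ] [-61.6  63.7]
scale top end [ 621.5 -154.4   28. ] [48.  61.8]
scale bot [460.6 -96.1  28. ] [-123.1   62. ]
barL scene [ 572.2 -152.5  100. ] [ 1.  46.9]
barR [ 541.2 -237.2  100. ] [  0.6 -43.3]
clip blade top [ 513.  -115.8   46. ] [-67.2  61.3]
pointer [ 560.  -140.1   39. ] [-14.7  54.4]
grip a [516.5 205.   73. ]
grip b [409.3 208.8  73. ]
trig top [521.7 180.   69. ]
trig end [451.1 158.3  69. ]
base tl [596.2 266.7  14. ]
base tr [589.3 118.4  14. ]
base br [391.6 125.8  14. ]
base bl [398.1 274.3  14. ]
barrel [543.  189.2  75. ]
nozz [539.3  41.7  62. ]
[[-0.     0.95   0.311]
 [ 0.001  0.311 -0.95 ]
 [-1.     0.    -0.001]]
```

```bash
python3 -m crank '[[[0,3.39,-4.42],[0,0,0],8.78],[[0,3.39,-4.42],[0,0,0],8.78],[[0,3.39,-4.42],[0,0,0],8.78],[[0,3.39,-4.42],[0,0,0],8.78],[[0,3.39,-4.42],[0,0,0],8.78]]'
```

```text
t: 0.82
ee_pos: [287.2, -329.4, 222.7]
orientation: [0.973, 1.342, -0.973]
ft_force: [0.1, 0.7, -0.7]
width: 87.7
```

```bash
python3 -m crank '[[[0,3.39,-4.42],[0,0,0],8.78],[[0,3.39,-4.42],[0,0,0],8.78],[[0,3.39,-4.42],[0,0,0],8.78],[[0,3.39,-4.42],[0,0,0],8.78],[[0,3.39,-4.42],[0,0,0],8.78]]'; python3 -m crank '[[[0,3.39,-4.42],[0,0,0],8.78],[[0,3.39,-4.42],[0,0,0],8.78],[[0,3.39,-4.42],[0,0,0],8.78],[[0,3.39,-4.42],[0,0,0],8.78],[[0,3.39,-4.42],[0,0,0],8.78]]'
python3 -m crank '[[[0,0,0],[10.1,0,0],8.78],[[0,0,0],[10.1,0,0],8.78],[[0,0,0],[0,0,0],8.78]]'
cat > st.py <<'E'
from h import *
import sys
o=get_obs();m=R.from_rotvec(o["orientation"]).as_matrix()
print("pos",o["ee_pos"].round(1),"zang",np.degrees(np.arctan2(m[1,2],m[0,2])).round(2),"x",m[:,0].round(3),"q",o["qpos"].round(2),"w",o["width"],"F",o["ft_force"].round(1),"t",o["t"])
if len(sys.argv)>3:
    d=np.array(list(map(float,sys.argv[1:4])))-o["ee_pos"];print("tool shift cm",(m.T@d/10).round(2))
E
python3 st.py 471.6 194.7 120
python3 - <<'E'
from h import *
d=get_image("top")["pixels"];c=cv2.resize(d[150:350,170:350],None,fx=3,fy=3)[:,:,::-1];cv2.imwrite("pics/g1.png",c)
E
```

```text
t: 1.45
ee_pos: [379.6, -66.6, 223.0]
orientation: [0.973, 1.342, -0.972]
ft_force: [0.2, -0.0, 0.1]
width: 87.8
t: 2.08
ee_pos: [471.7, 196.5, 222.7]
orientation: [0.973, 1.343, -0.972]
ft_force: [0.1, -1.4, -0.3]
width: 87.6
t: 2.45
ee_pos: [471.2, 194.7, 222.5]
orientation: [1.234, 1.193, -1.234]
ft_force: [0.4, 0.1, -0.3]
width: 87.8
pos [471.2 194.7 222.5] zang -91.93 x [-0. -0. -1.] q [ 0.37  0.25  1.88 -0.    1.01  1.97] w 87.76216427057298 F [ 0.4  0.1 -0.3] t 2.45
tool shift cm [10.25  0.05 -0.  ]
```

View pics/g1.png

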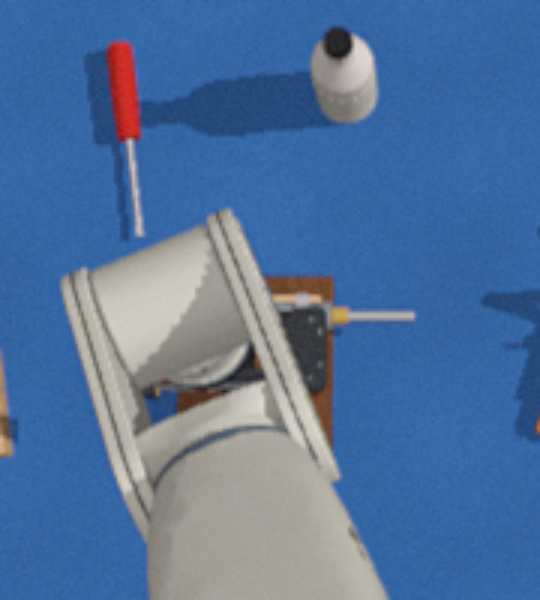

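```bash
python3 -m crank '[[[5,0,0],[0,0,0],8.78],[[5,0,0],[0,0,0],8.78],[[0,0,0],[0,0,0],8.78]]'
python3 - <<'E'
from h import *
C=cams();S=C["scene"]
o=(481,206.4);y=-0.037
def dr(im,sc,off,d,segs):
    for (p,q,col) in segs:
        a,b=[tuple(int(round(v)) for v in ((proj(d,J2w(o,y,k))-off+.5)*sc-.5)) for k in(p,q)]
        cv2.line(im,a,b,col,1)
g=(0,255,0);r=(0,0,255)
segs=[((-80,14,73),(52,14,73),g),((-80,-14,73),(52,-14,73),g),((-80,14,73),(-80,-14,73),g),((45,-22,69),(-30,-49.4,69),r)]
i=cv2.imread("pics/scene0.png");c=cv2.resize(i[215:285,335:435],None,fx=7,fy=7,interpolation=cv2.INTER_CUBIC);dr(c,7,np.array([335,215]),S,segs)
cv2.imwrite("pics/o1.png",c)
i=cv2.imread("pics/top0.png");c=cv2.resize(i[225:325,215:325],None,fx=6,fy=6,interpolation=cv2.INTER_CUBIC);dr(c,6,np.array([215,225]),C["top"],segs)
cv2.imwrite("pics/o2.png",c)
c=cv2.resize(S["pixels"][195:285,325:445,::-1],None,fx=6,fy=6,interpolation=cv2.INTER_CUBIC);cv2.imwrite("pics/o3.png",c)
E
```

```text
t: 2.88
ee_pos: [468.8, 193.3, 120.0]
orientation: [1.228, 1.196, -1.24]
ft_force: [0.4, 0.2, 0.8]
width: 87.8
```

View pics/o1.png

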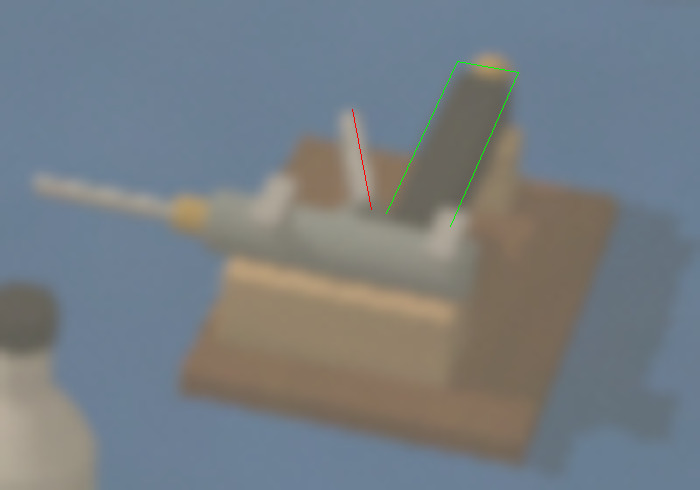

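View pics/o2.png

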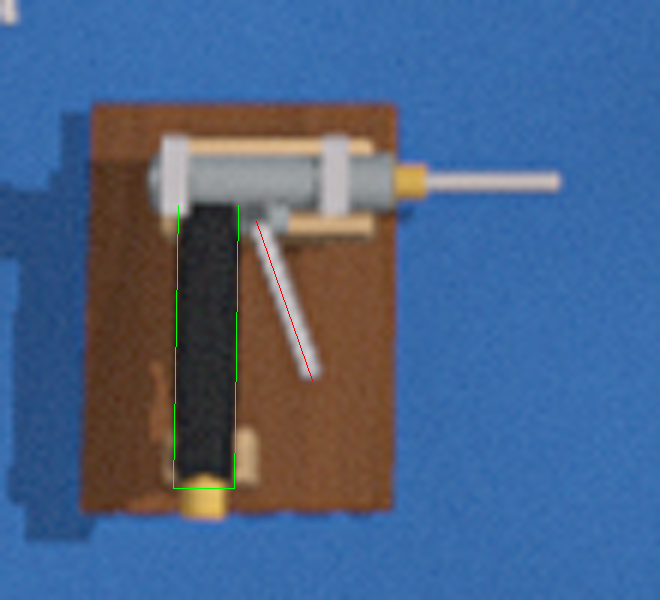

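View pics/o3.png

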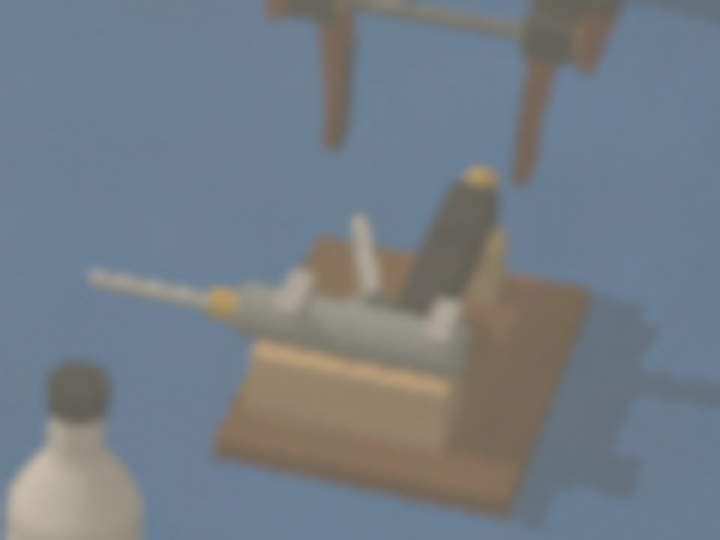

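```bash
python3 -m crank '[[[0,0,0],[0,0,0],8.78],[[0,0,0],[0,0,0],8.78]]';python3 st.py 473 194.7 41
```

```text
t: 3.22
ee_pos: [472.5, 194.9, 124.4]
orientation: [1.238, 1.191, -1.232]
ft_force: [0.8, 0.7, 0.1]
width: 87.7
pos [472.5 194.9 124.4] zang -92.03 x [ 0.003  0.001 -1.   ] q [0.37 0.4  1.95 0.   0.79 1.97] w 87.66374724643444 F [0.8 0.7 0.1] t 3.225
tool shift cm [8.34 0.03 0.03]
```

```bash
python3 -m crank '[[[1.5,0,0],[0,0,0],8.78],[[1.5,0,0],[0,0,0],8.78],[[1.2,0,0],[0,0,0],8.78],[[0.5,0,0],[0,0,0],8.78],[[0,0,0],[0,0,0],8.78]]';python3 st.py 473 194.7 41;python3 - <<'E'
from h import *
S=get_image("scene")
c=cv2.resize(S["pixels"][195:285,325:445,::-1],None,fx=6,fy=6,interpolation=cv2.INTER_CUBIC);cv2.imwrite("pics/o4.png",c)
E
```

```text
t: 3.85
ee_pos: [471.1, 194.4, 75.0]
orientation: [1.235, 1.193, -1.237]
ft_force: [0.0, 0.9, 0.3]
width: 87.7
pos [471.1 194.4  75. ] zang -92.05 x [-0.001 -0.    -1.   ] q [0.37 0.49 1.97 0.   0.68 1.97] w 87.71970353011488 F [0.  0.9 0.3] t 3.85
tool shift cm [ 3.4   0.19 -0.04]
```

View pics/o4.png

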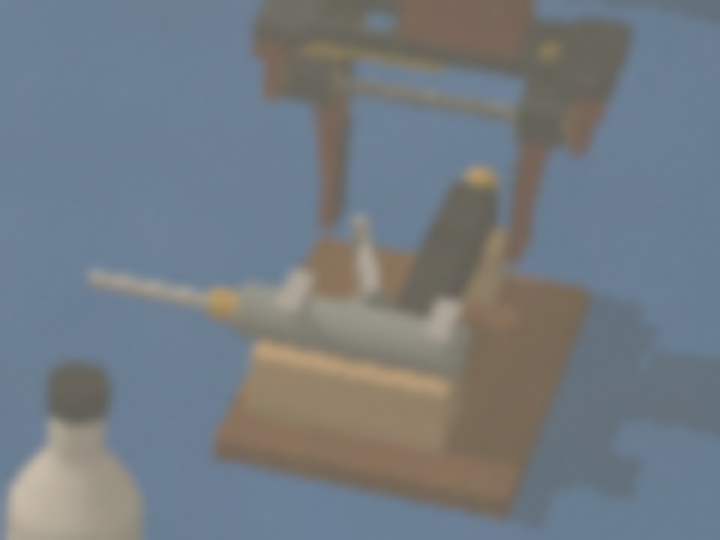

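```bash
python3 -m crank '[[[0.9,0,0],[0,0,0],8.78],[[1.0,0.1,0],[0,0,0],8.78],[[1.0,0,0],[0,0,0],8.78],[[0.4,0,0],[0,0,0],8.78],[[0,0,0],[0,0,0],8.78]]';python3 -m crank '[[[0,0,0],[0,0,0],8.78]]';python3 st.py 473 194.7 41;python3 - <<'E'
from h import *
S=get_image("scene")
c=cv2.resize(S["pixels"][195:285,325:445,::-1],None,fx=6,fy=6,interpolation=cv2.INTER_CUBIC);cv2.imwrite("pics/o5.png",c)
E
```

```text
t: 4.53
ee_pos: [472.1, 194.4, 42.2]
orientation: [1.235, 1.192, -1.236]
ft_force: [-0.1, -0.5, 0.4]
width: 87.8
t: 4.65
ee_pos: [472.5, 194.6, 42.8]
orientation: [1.236, 1.192, -1.235]
ft_force: [-0.2, -0.2, 0.5]
width: 88.2
pos [472.5 194.6  42.8] zang -92.05 x [ 0.  0. -1.] q [0.37 0.55 1.98 0.   0.62 1.97] w 88.15462019627566 F [-0.2 -0.2  0.5] t 4.65
tool shift cm [ 0.18  0.05 -0.01]
```

View pics/o5.png

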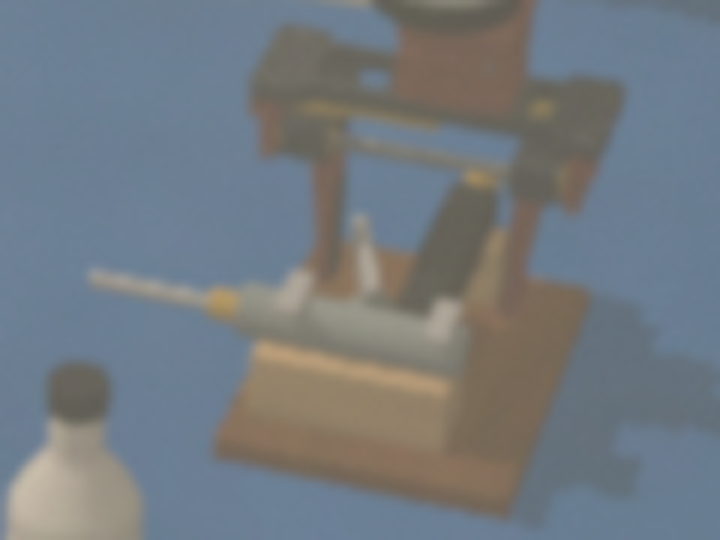

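```bash
python3 -m crank '[[[0.1,0,-0.2],[0,0,0],7.0],[[0,0,-0.2],[0,0,0],6.0],[[0,0,0],[0,0,0],5.5],[[0,0,0],[0,0,0],5],[[0,0,0],[0,0,0],4.5]]';python3 -m crank '[[[0,0,0],[0,0,0],4],[[0,0,0],[0,0,0],4],[[0,0,0],[0,0,0],4]]';python3 st.py
```

```text
t: 5.32
ee_pos: [470.5, 197.9, 41.1]
orientation: [1.233, 1.194, -1.239]
ft_force: [-6.6, 1.7, -1.6]
width: 46.2
t: 5.7
ee_pos: [470.5, 199.0, 41.1]
orientation: [1.235, 1.194, -1.239]
ft_force: [-5.8, 5.7, -1.4]
width: 43.7
pos [470.5 199.   41.1] zang -92.1 x [-0.004  0.    -1.   ] q [0.38 0.55 1.97 0.   0.62 1.98] w 43.66664570159518 F [-5.8  5.7 -1.4] t 5.7
```

```bash
python3 -m crank '[[[0,0,0],[0,0,0],4],[[0,0,0],[0,0,0],4],[[0,0,0],[0,0,0],4]]';python3 - <<'E'
from h import *
S=get_image("scene")
c=cv2.resize(S["pixels"][195:285,325:445,::-1],None,fx=6,fy=6,interpolation=cv2.INTER_CUBIC);cv2.imwrite("pics/o6.png",c)
E
```

```text
t: 6.08
ee_pos: [470.5, 199.1, 41.1]
orientation: [1.235, 1.194, -1.239]
ft_force: [-6.3, 5.1, -2.1]
width: 43.5
```

View pics/o6.png

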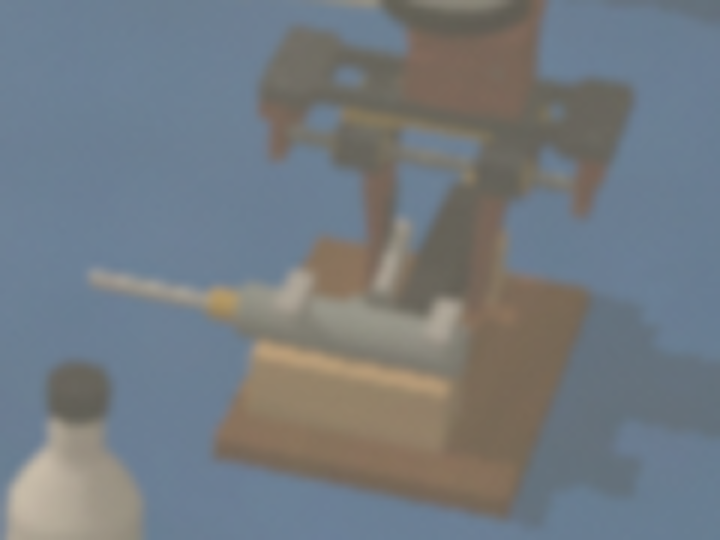

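The trigger (at about 400,225 in the crop) is pressed against the grip, and the fingers are 43.5 mm apart, which is the fully-in value. Now I release it.

```bash
python3 -m crank '[[[0,0,0],[0,0,0],8.78],[[0,0,0.2],[0,0,0],8.78],[[0,0,0.2],[0,0,0],8.78],[[0,0,0],[0,0,0],8.78],[[0,0,0],[0,0,0],8.78]]';python3 -m crank '[[[0,0,0],[0,0,0],8.78],[[0,0,0],[0,0,0],8.78],[[0,0,0],[0,0,0],8.78]]';python3 - <<'E'
from h import *
S=get_image("scene")
c=cv2.resize(S["pixels"][195:285,325:445,::-1],None,fx=6,fy=6,interpolation=cv2.INTER_CUBIC);cv2.imwrite("pics/o7.png",c)
E
```

```text
t: 6.75
ee_pos: [472.4, 194.7, 41.8]
orientation: [1.236, 1.192, -1.236]
ft_force: [-0.5, -0.9, -0.3]
width: 87.0
t: 7.12
ee_pos: [472.3, 194.6, 41.7]
orientation: [1.236, 1.192, -1.236]
ft_force: [0.4, 0.2, -0.5]
width: 87.9
```

View pics/o7.png

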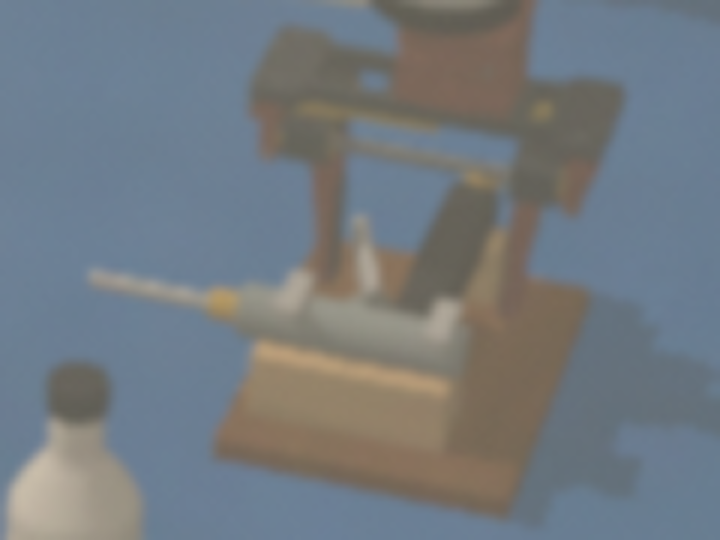

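```bash
python3 -m crank '[[[-2,0,0],[0,0,0],8.78],[[-3,0,0],[0,0,0],8.78],[[-4,0,0],[0,0,0],8.78],[[-4,0,0],[0,0,0],8.78],[[-2,0,0],[0,0,0],8.78]]'; python3 -m crank '[[[0,0,0],[-10.3,0,0],8.78],[[0,0,0],[-10.3,0,0],8.78],[[0,0,0],[-10.3,0,0],8.78],[[0,0,0],[-10.3,0,0],8.78],[[0,0,0],[-10.3,0,0],8.78]]'; python3 -m crank '[[[0,0,0],[-10.3,0,0],8],[[0,0,0],[-10.3,0,0],7],[[0,0,0],[0,0,0],6]]';python3 st.py 554 -195.5 180
```

```text
t: 7.8
ee_pos: [473.2, 194.8, 194.0]
orientation: [1.238, 1.191, -1.233]
ft_force: [-0.1, -0.1, -0.5]
width: 87.6
t: 8.43
ee_pos: [472.2, 194.5, 191.6]
orientation: [0.549, 1.5, -0.549]
ft_force: [-0.8, -0.2, 0.2]
width: 87.9
t: 8.8
ee_pos: [472.2, 194.5, 191.6]
orientation: [0.274, 1.553, -0.275]
ft_force: [0.4, 0.5, -0.1]
width: 63.4
pos [472.2 194.5 191.6] zang -20.04 x [-0. -0. -1.] q [0.37 0.3  1.91 0.   0.94 0.72] w 63.37487006972552 F [ 0.4  0.5 -0.1] t 8.8
tool shift cm [  1.16 -33.83  21.05]
```

```bash
python3 -m crank '[[[0,-3,1.9],[0,0,0],6],[[0,-4.5,2.8],[0,0,0],6],[[0,-4.8,3.0],[0,0,0],6],[[0,-4.8,3],[0,0,0],6],[[0,-4.8,3],[0,0,0],6]]'; python3 -m crank '[[[0,-4.5,2.8],[0,0,0],6],[[0,-4,2.45],[0,0,0],6],[[0,-2.43,1.6],[0,0,0],6],[[0,-1,0.5],[0,0,0],6],[[0,0,0],[0,0,0],6]]'; python3 -m crank '[[[0,0,0],[0,0,0],6],[[0,0,0],[0,0,0],6]]'; python3 st.py 554 -195.5 130
python3 - <<'E'
from h import *
C=cams()
c=cv2.resize(C["scene"]["pixels"][165:285,205:325,::-1],None,fx=5,fy=5,interpolation=cv2.INTER_CUBIC);cv2.imwrite("pics/j1.png",c)
E
```

```text
t: 9.43
ee_pos: [526.6, -59.9, 191.8]
orientation: [0.277, 1.553, -0.277]
ft_force: [0.0, 1.0, 0.9]
width: 60.0
t: 10.05
ee_pos: [554.5, -195.2, 191.4]
orientation: [0.275, 1.554, -0.275]
ft_force: [-0.4, -0.0, 0.5]
width: 60.0
t: 10.3
ee_pos: [554.7, -194.2, 191.8]
orientation: [0.273, 1.554, -0.272]
ft_force: [-0.6, -0.9, -0.4]
width: 60.5
pos [ 554.7 -194.2  191.8] zang -19.9 x [-0.  0. -1.] q [-0.36  0.41  1.74  0.    1.   -0.01] w 60.523107803345994 F [-0.6 -0.9 -0.4] t 10.3
tool shift cm [ 6.18 -0.15 -0.02]
```

View pics/j1.png

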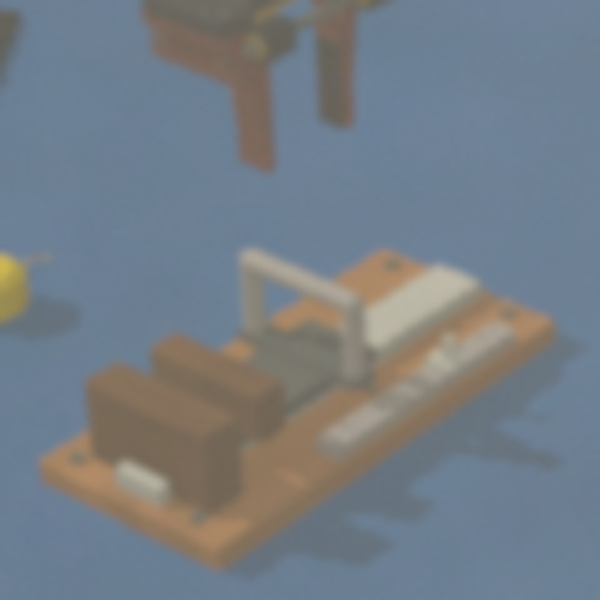

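Fingers are above the bow handle (bar from 250,252 to 355,297 in the crop). I'll go down in two stages.

```bash
python3 -m crank '[[[2,-0.1,0],[0,0,0],6],[[2.5,0,0],[0,0,0],6],[[2,0,0],[0,0,0],6],[[1,0,0],[0,0,0],6],[[0,0,0],[0,0,0],6]]'; python3 st.py 554 -195.5 78
python3 - <<'E'
from h import *
C=cams()
c=cv2.resize(C["scene"]["pixels"][165:285,205:325,::-1],None,fx=5,fy=5,interpolation=cv2.INTER_CUBIC);cv2.imwrite("pics/j2.png",c)
E
```

```text
t: 11.02
ee_pos: [554.2, -195.9, 116.3]
orientation: [0.273, 1.555, -0.273]
ft_force: [-0.0, -1.3, -0.2]
width: 59.9
pos [ 554.2 -195.9  116.3] zang -19.94 x [-0.001  0.    -1.   ] q [-0.36  0.51  1.78  0.    0.85 -0.01] w 59.91202790760542 F [-0.  -1.3 -0.2] t 11.025
tool shift cm [ 3.83  0.03 -0.03]
```

View pics/j2.png

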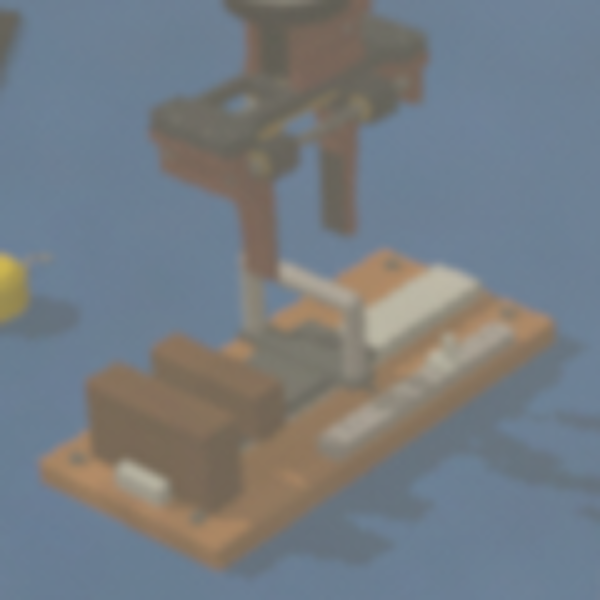

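```bash
python3 -m crank '[[[1,0,0],[0,0,0],6],[[1.2,0,0],[0,0,0],6],[[1.1,0,0],[0,0,0],6],[[0.5,0,0],[0,0,0],6],[[0,0,0],[0,0,0],6]]'; python3 st.py 554 -195.5 78
python3 - <<'E'
from h import *
C=cams()
c=cv2.resize(C["scene"]["pixels"][165:285,205:325,::-1],None,fx=5,fy=5,interpolation=cv2.INTER_CUBIC);cv2.imwrite("pics/j3.png",c)
E
```

```text
t: 11.75
ee_pos: [554.1, -196.1, 78.0]
orientation: [0.273, 1.555, -0.273]
ft_force: [-0.9, 0.3, 0.4]
width: 59.6
pos [ 554.1 -196.1   78. ] zang -19.95 x [-0.001  0.    -1.   ] q [-0.36  0.57  1.8   0.    0.78 -0.01] w 59.626178085348094 F [-0.9  0.3  0.4] t 11.75
tool shift cm [-0.    0.05 -0.03]
```

View pics/j3.png

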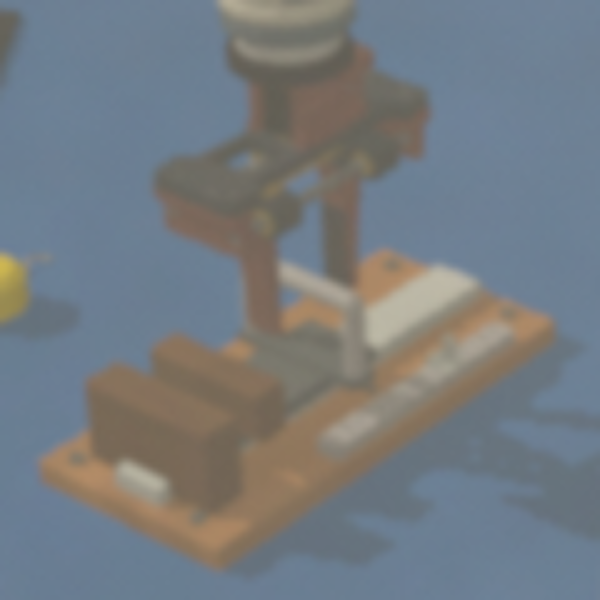

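```bash
python3 -m crank '[[[0,0,0],[0,0,0],4],[[0,0,0],[0,0,0],3],[[0,0,0],[0,0,0],2],[[0,0,0],[0,0,0],1],[[0,0,0],[0,0,0],0.5]]'; python3 -m crank '[[[0,0,0],[0,0,0],0.3],[[0,0,0],[0,0,0],0.3]]';python3 st.py
python3 - <<'E'
from h import *
C=cams()
c=cv2.resize(C["scene"]["pixels"][165:285,205:325,::-1],None,fx=5,fy=5,interpolation=cv2.INTER_CUBIC);cv2.imwrite("pics/j4.png",c)
c=cv2.resize(C["top"]["pixels"][185:310,340:440,::-1],None,fx=4.8,fy=4.8,interpolation=cv2.INTER_CUBIC);cv2.imwrite("pics/j4t.png",c)
E
```

```text
t: 12.48
ee_pos: [554.3, -196.2, 78.7]
orientation: [0.273, 1.554, -0.273]
ft_force: [-7.0, 3.4, 3.8]
width: 13.2
t: 12.72
ee_pos: [554.3, -196.2, 78.7]
orientation: [0.273, 1.554, -0.273]
ft_force: [-1.7, 0.8, 2.5]
width: 13.2
pos [ 554.3 -196.2   78.7] zang -19.95 x [-0.  0. -1.] q [-0.36  0.57  1.8   0.    0.78 -0.01] w 13.220997265102852 F [-1.7  0.8  2.5] t 12.725
```

View pics/j4.png

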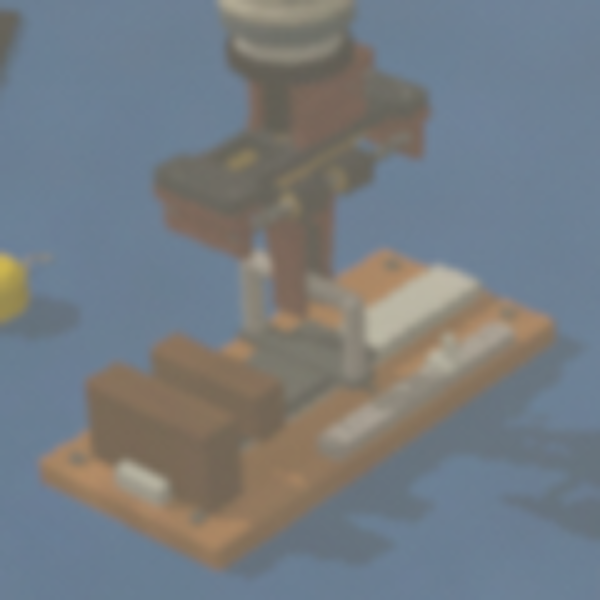

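View pics/j4t.png

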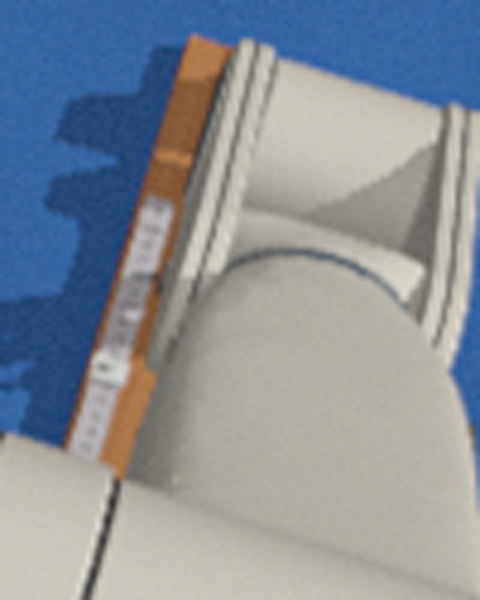

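```bash
python3 - <<'E'
from h import *
C=cams()
o=(554.3,-196.2);y=-0.3475
for n,off,sz,s,f in(("top",(350,220),(35,65),10,"pics/top0.png"),("scene",(255,225),(60,35),12,"pics/scene0.png")):
    d=C[n];im=cv2.imread(f)[off[1]:off[1]+sz[1],off[0]:off[0]+sz[0]]
    im=cv2.resize(im,None,fx=s,fy=s,interpolation=cv2.INTER_CUBIC)
    P=lambda p:tuple(int(round(v)) for v in((proj(d,J2w(o,y,p))-np.array(off)+.5)*s-.5))
    cv2.circle(im,P((0,57,39)),3,(0,0,255),-1)
    for x in(-55,-60,-65,-70):
        for yy in(52,74): cv2.circle(im,P((x,yy,28+4)),2,(0,255,0),-1)
        cv2.line(im,P((x,52,30)),P((x,50,30)),(0,255,0),1)
    for x in(-60,):cv2.line(im,P((x,52,46)),P((x,74,46)),(255,0,255),1)
    cv2.imwrite(f"pics/k_{n}.png",im);print(im.shape)
E
```

```text
(650, 350, 3)
(420, 720, 3)
```

View pics/k_top.png

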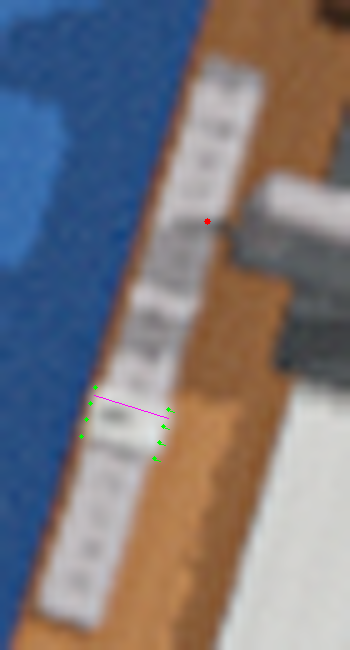

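View pics/k_scene.png

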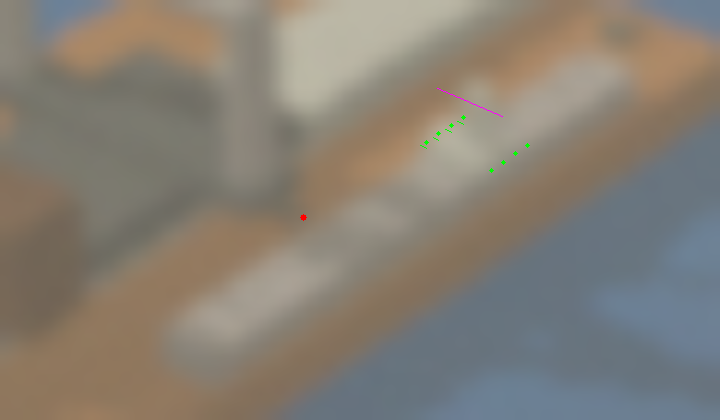

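```bash
python3 - <<'E'
from h import *
C=cams()
for n,off,sz,s,f in(("top",(352,250),(20,22),24,"pics/top0.png"),("scene",(285,228),(22,18),24,"pics/scene0.png")):
    im=cv2.imread(f)[off[1]:off[1]+sz[1],off[0]:off[0]+sz[0]]
    im=cv2.normalize(im,None,0,255,cv2.NORM_MINMAX)
    im=cv2.resize(im,None,fx=s,fy=s,interpolation=cv2.INTER_CUBIC)
    im2=im.copy();d=C[n];o=(554.3,-196.2);y=-0.3475
    P=lambda p:tuple(int(round(v)) for v in((proj(d,J2w(o,y,p))-np.array(off)+.5)*s-.5))
    x0=-63
    for a,b in[((x0-7,53,31),(x0+7,53,31)),((x0-7,75,31),(x0+7,75,31)),((x0-7,53,31),(x0-7,75,31)),((x0+7,53,31),(x0+7,75,31))]: cv2.line(im2,P(a),P(b),(0,255,0),1)
    for a,b in[((x0,53,31),(x0,53,48)),((x0,75,31),(x0,75,48)),((x0,53,48),(x0,75,48))]: cv2.line(im2,P(a),P(b),(255,0,255),1)
    cv2.imwrite(f"pics/m_{n}.png",np.hstack([im,im2])[:600,:])
    print(im.shape)
E
python3 -c "
import cv2
a=cv2.imread('pics/m_top.png');cv2.imwrite('pics/m_top.png',cv2.resize(a,None,fx=.8,fy=.8))
a=cv2.imread('pics/m_scene.png');cv2.imwrite('pics/m_scene.png',cv2.resize(a,None,fx=.75,fy=.75))"
```

```text
(528, 480, 3)
(432, 528, 3)
```

View pics/m_top.png

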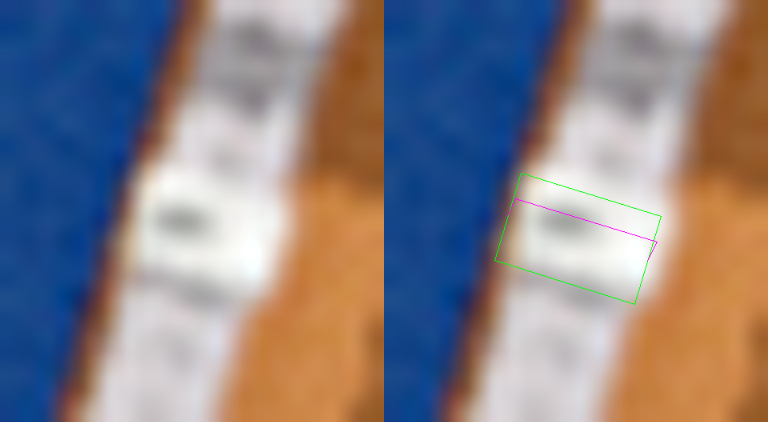

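View pics/m_scene.png

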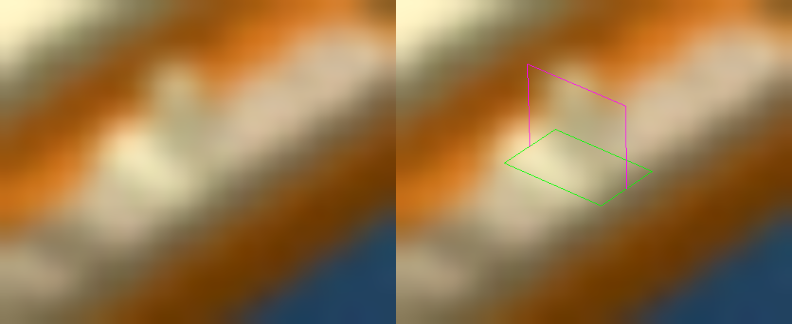

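```bash
python3 -m crank '[[[0,0,-0.8],[0,0,0],0.3],[[0,0,-1.4],[0,0,0],0.3],[[0,0,-1.6],[0,0,0],0.3],[[0,0,-1.4],[0,0,0],0.3],[[0,0,-0.8],[0,0,0],0.3]]'; python3 -m crank '[[[0,0,0],[0,0,0],0.3],[[0,0,0],[0,0,0],0.3],[[0,0,0],[0,0,0],0.3]]';python3 st.py 554.3 -196.2 78.7
python3 - <<'E'
from h import *
C=cams()
c=cv2.resize(C["scene"]["pixels"][165:285,205:325,::-1],None,fx=5,fy=5,interpolation=cv2.INTER_CUBIC);cv2.imwrite("pics/p1.png",c)
c=cv2.resize(C["top"]["pixels"][230:290,345:395,::-1],None,fx=10,fy=10,interpolation=cv2.INTER_CUBIC);cv2.imwrite("pics/p1t.png",c)
c=cv2.resize(C["scene"]["pixels"][215:260,265:325,::-1],None,fx=12,fy=12,interpolation=cv2.INTER_CUBIC);cv2.imwrite("pics/p1s.png",cv2.normalize(c,None,0,255,cv2.NORM_MINMAX))
E
```

```text
t: 13.65
ee_pos: [501.1, -176.7, 78.8]
orientation: [0.272, 1.546, -0.274]
ft_force: [12.8, -2.2, -14.2]
width: 13.1
t: 14.02
ee_pos: [501.5, -176.8, 78.8]
orientation: [0.272, 1.546, -0.274]
ft_force: [10.1, -2.2, -11.7]
width: 13.0
pos [ 501.5 -176.8   78.8] zang -19.96 x [ 0.007 -0.002 -1.   ] q [-0.36  0.5   1.93  0.    0.7  -0.01] w 12.994729820244324 F [ 10.1  -2.2 -11.7] t 14.025
tool shift cm [ 0.05 -0.02  5.63]
```

View pics/p1.png

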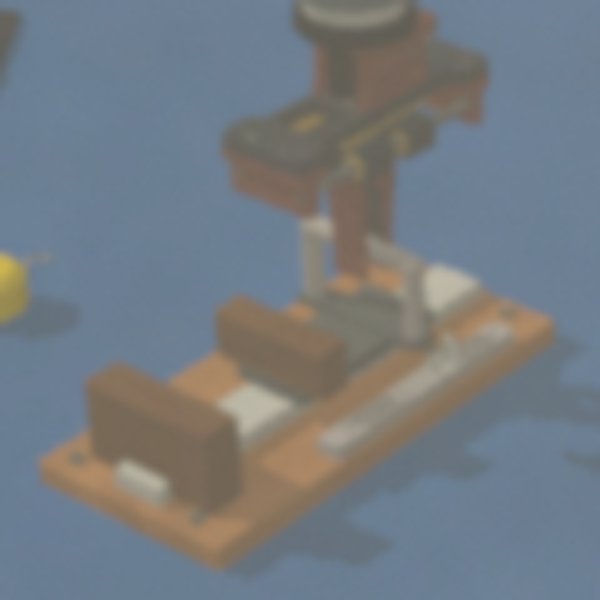

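View pics/p1t.png

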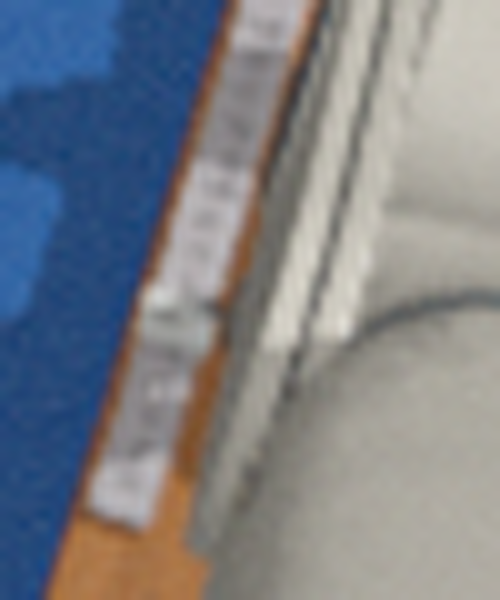

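View pics/p1s.png

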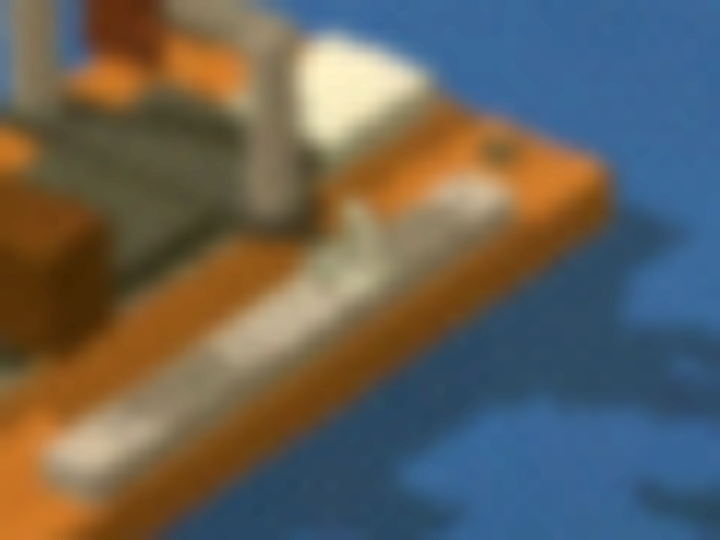

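```bash
python3 -m crank '[[[0,0,-0.3],[0,0,0],0.3],[[0,0,-0.25],[0,0,0],0.3],[[0,0,0],[0,0,0],0.3],[[0,0,0],[0,0,0],0.3],[[0,0,0],[0,0,0],0.3]]';python3 st.py 554.3 -196.2 78.7
python3 - <<'E'
from h import *
C=cams();y=-0.3475;e=get_obs()["ee_pos"]
for n,off,sz,s in(("top",(350,250),(28,26),20),("scene",(272,216),(40,30),18)):
    d=C[n];im=d["pixels"][off[1]:off[1]+sz[1],off[0]:off[0]+sz[0],::-1]
    im=cv2.normalize(im,None,0,255,cv2.NORM_MINMAX);im=cv2.resize(im,None,fx=s,fy=s,interpolation=cv2.INTER_CUBIC)
    cv2.imwrite(f"pics/q_{n}r.png",im)
    P=lambda o,p:tuple(int(round(v)) for v in((proj(d,J2w(o,y,p))-np.array(off)+.5)*s-.5))
    cv2.line(im,P(e,(0,45,39)),P(e,(0,57,39)),(0,0,255),1)
    for x0 in(-62,):
      for a,b in[((x0-7,53,31),(x0+7,53,31)),((x0-7,75,31),(x0+7,75,31)),((x0-7,53,31),(x0-7,75,31)),((x0+7,53,31),(x0+7,75,31))]: cv2.line(im,P((554.3,-196.2),a),P((554.3,-196.2),b),(0,255,0),1)
    cv2.imwrite(f"pics/q_{n}.png",im)
E
```

```text
t: 14.75
ee_pos: [496.5, -175.0, 78.8]
orientation: [0.272, 1.546, -0.274]
ft_force: [11.7, -2.8, -12.8]
width: 13.3
pos [ 496.5 -175.    78.8] zang -19.95 x [ 0.008 -0.003 -1.   ] q [-0.36  0.5   1.94  0.    0.7  -0.01] w 13.252128898868703 F [ 11.7  -2.8 -12.8] t 14.75
tool shift cm [ 0.06 -0.02  6.15]
```

View pics/q_top.png

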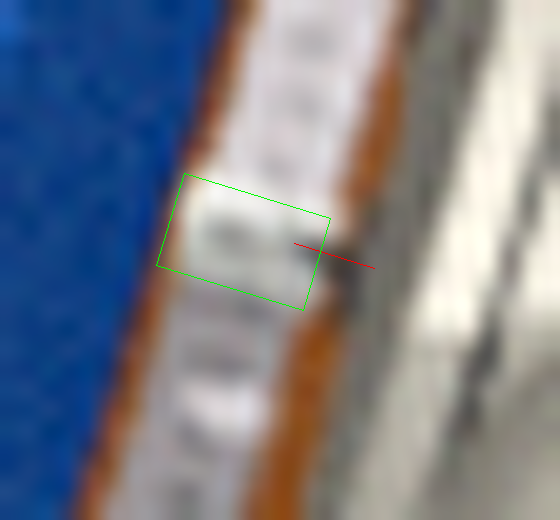

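View pics/q_topr.png

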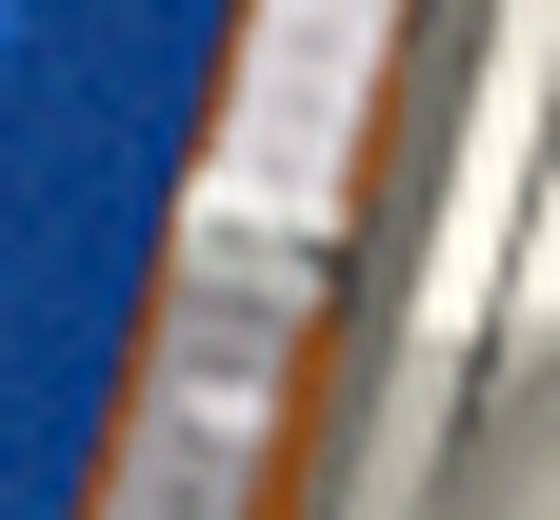

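View pics/q_scene.png

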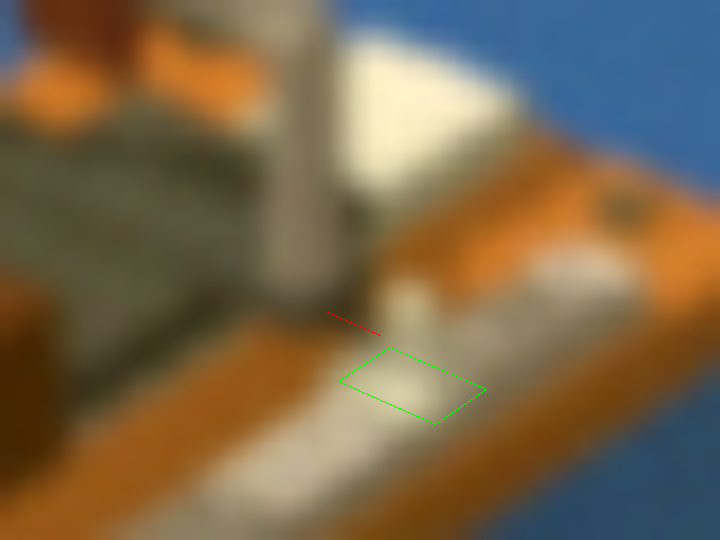

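View pics/q_scener.png

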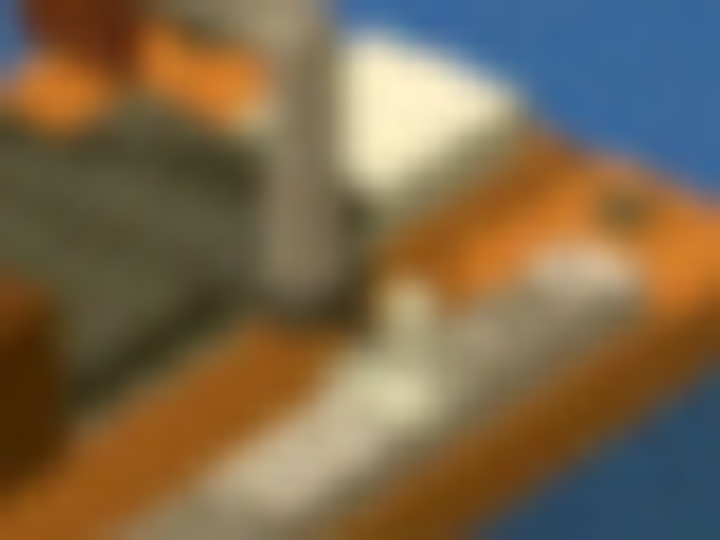

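```bash
python3 - <<'E'
from h import *
C=cams();y=-0.3475;e=get_obs()["ee_pos"]
for n,off,sz,s in(("top",(352,254),(22,16),32),("scene",(272,200),(40,40),15)):
    d=C[n];im=d["pixels"][off[1]:off[1]+sz[1],off[0]:off[0]+sz[0],::-1]
    im=cv2.normalize(im,None,0,255,cv2.NORM_MINMAX);im=cv2.resize(im,None,fx=s,fy=s,interpolation=cv2.INTER_CUBIC)
    P=lambda p:tuple(int(round(v)) for v in((proj(d,J2w(e,y,p))-np.array(off)+.5)*s-.5))
    cv2.line(im,P((0,42,45)),P((0,42,95)),(0,0,255),1)
    cv2.line(im,P((0,42,95)),P((0,-42,95)),(0,0,255),1)
    cv2.line(im,P((0,40,39)),P((0,57,39)),(0,0,255),1)
    cv2.line(im,P((0,64,32)),P((0,64,50)),(0,255,0),1)
    cv2.line(im,P((-7,64,32)),P((7,64,32)),(0,255,0),1)
    cv2.line(im,P((0,53,32)),P((0,75,32)),(0,255,0),1)
    cv2.imwrite(f"pics/r_{n}.png",im)
E
```

```text
(no output)
```

View pics/r_top.png

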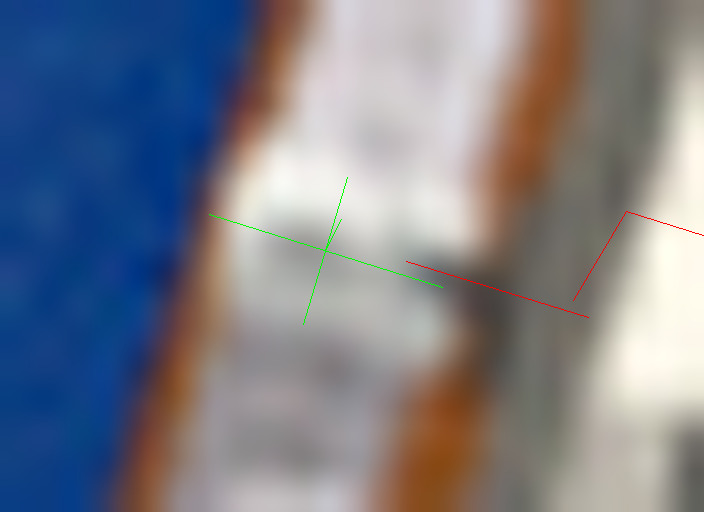

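View pics/r_scene.png

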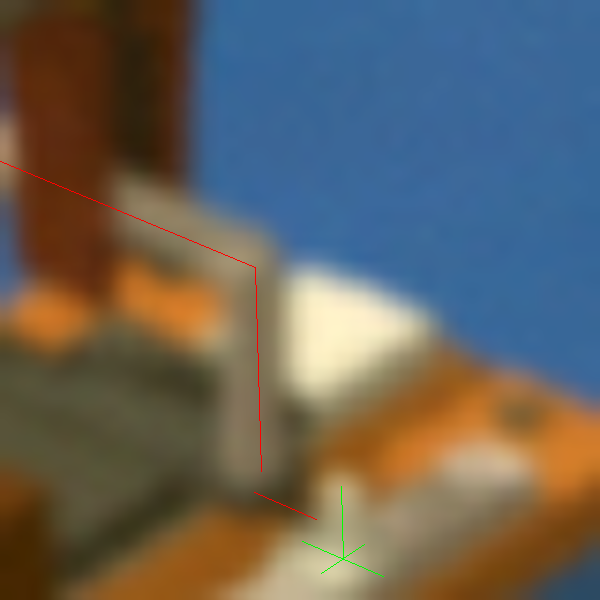

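```bash
python3 -m crank '[[[0,0,0],[0,0,0],0.3],[[0,0,0],[0,0,0],0.3],[[0,0,0],[0,0,0],0.3],[[0,0,0],[0,0,0],0.3],[[0,0,0],[0,0,0],0.3]]';python3 st.py 554.3 -196.2 78.7; python3 - <<'E'
from workcell import *
print(close_job())
E
```

```text
t: 15.58
ee_pos: [496.5, -175.0, 78.8]
orientation: [0.272, 1.545, -0.274]
ft_force: [11.6, -3.1, -12.8]
width: 13.5
pos [ 496.5 -175.    78.8] zang -19.96 x [ 0.008 -0.003 -1.   ] q [-0.36  0.5   1.94  0.    0.7  -0.01] w 13.481939731764854 F [ 11.6  -3.1 -12.8] t 15.575
tool shift cm [ 0.06 -0.02  6.15]
the job is handed in; nothing more can be done
None
```

I squeezed the air gun's trigger fully in and let it spring back. Then I pulled the jaw open by its bow handle to the index clip, and handed the job in at about 15.6 s with the fingers still holding it.

- **Trigger:** the fingers closed to 43.5 mm across grip and trigger (44 mm is fully in), and the picture showed the lever against the grip. After I opened the fingers, the picture showed the lever back out.
- **Jaw:** the fingers moved 61.5 mm along the slide. In the last pictures the pointer lines up with the clip's blade to about 2 mm, against the 6 mm allowed. The clip itself measured 60 to 62 mm from the start, depending on the camera.
- **Hold:** over the last 0.8 s the fingers did not move, and the wrist force stayed steady at about 12 N along the slide. There was also about 13 N vertical force on the wrist, well below its 120 N limit.
- **Bystanders:** the arm's moves stayed clear of the bottle, blank, screwdriver and wheel. I did not measure their positions again at the end.

The two cameras disagreed by about 2 mm in absolute position. I therefore judged the alignment by comparing pointer and clip in the same picture.

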